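Put the carving tools back in their fitted tray

TASK

Carving is done for today: put the four palm carving tools with painted handle ends back into the fitted tray, each lying flat at the bottom of the recess cut for it, handle in the wide part and blade in the blade slot (the felt in the recess has the colour of the handle end). Set each tool down in its place rather than letting it drop, and leave the plain-handled screwdriver and rasp lying where they are.

Things in the scene. Friction and masses are not known exactly. Their poses are not given: they have to be found in the camera images.
- fishtail_grip (a point): red-ended palm tool: fishtail chisel, steel blade flaring to a 34 mm wide edge. Octagonal wooden handle 28 mm across flats, lying on a flat, blade clear of the bench and pointing roughly away from the robot; about 80 g. The point is mid-handle (grip here), on its axis, 14 mm above its underside; butt 44 mm behind, wood to 28 mm ahead, blade tip 85 mm ahead. x towards the blade, z up.
- gouge_grip (a point): blue-ended palm tool: broad gouge, 24 mm wide channel-shaped steel blade. Octagonal wooden handle 28 mm across flats, lying on a flat, blade clear of the bench and pointing roughly away from the robot; about 80 g. The point is mid-handle (grip here), on its axis, 14 mm above its underside; butt 44 mm behind, wood to 28 mm ahead, blade tip 85 mm ahead. x towards the blade, z up.
- skew_grip (a point): green-ended palm tool: skew chisel, flat 15 mm wide steel blade with a slanted end. Octagonal wooden handle 28 mm across flats, lying on a flat, blade clear of the bench and pointing roughly away from the robot; about 80 g. The point is mid-handle (grip here), on its axis, 14 mm above its underside; butt 44 mm behind, wood to 28 mm ahead, blade tip 85 mm ahead. x towards the blade, z up.
- vtool_grip (a point): yellow-ended palm tool: V-shaped parting tool, slim 10 mm wide steel blade. Octagonal wooden handle 28 mm across flats, lying on a flat, blade clear of the bench and pointing roughly away from the robot; about 80 g. The point is mid-handle (grip here), on its axis, 14 mm above its underside; butt 44 mm behind, wood to 28 mm ahead, blade tip 85 mm ahead. x towards the blade, z up.
- bed_fishtail_floor (a point): red felt recess for the red-ended tool, in a fixed insert 78 wide, 34 high, four side by side in one tray (15 mm rim), 80 apart. Point: on the felt, 14 mm above the bench, below mid-handle's place; x towards blade end. 20 mm deep; handle part x -53 to 37, 46 wide; then two-step slot, 29 mm then 51 mm wide, to x = 94. Finger groove, felt-deep, across the whole insert, x -18 to 18.
- bed_gouge_floor (a point): blue felt recess for the blue-ended tool, in a fixed insert 78 wide, 34 high, four side by side in one tray (15 mm rim), 80 apart. Point: on the felt, 14 mm above the bench, below mid-handle's place; x towards blade end. 20 mm deep; handle part x -53 to 37, 46 wide; then slot 40 mm wide, to x = 94. Finger groove, felt-deep, across the whole insert, x -18 to 18.
- bed_skew_floor (a point): green felt recess for the green-ended tool, in a fixed insert 78 wide, 34 high, four side by side in one tray (15 mm rim), 80 apart. Point: on the felt, 14 mm above the bench, below mid-handle's place; x towards blade end. 20 mm deep; handle part x -53 to 37, 46 wide; then slot 33 mm wide, to x = 94. Finger groove, felt-deep, across the whole insert, x -18 to 18.
- bed_vtool_floor (a point): yellow felt recess for the yellow-ended tool, in a fixed insert 78 wide, 34 high, four side by side in one tray (15 mm rim), 80 apart. Point: on the felt, 14 mm above the bench, below mid-handle's place; x towards blade end. 20 mm deep; handle part x -53 to 37, 46 wide; then slot 25 mm wide, to x = 94. Finger groove, felt-deep, across the whole insert, x -18 to 18.
- screwdriver_grip (a point): screwdriver with the same octagonal handle (28 mm across, 68 mm long) in plain unpainted mid-brown wood and a thin round shaft; does not belong in the tray. The point is the middle of the handle on its axis, 14 mm up; x towards the tip (86 mm forward), butt 44 mm back.
- rasp_grip (a point): small rasp with the same octagonal handle (28 mm across, 68 mm long) in plain unpainted dark wood and a dark 14 mm wide blade; does not belong in the tray. The point is the middle of the handle on its axis, 14 mm up; x towards the tip (86 mm forward), butt 44 mm back. A mallet, a block and a tape lie beyond the work, past x = 0.74 m.

How it is judged:
By the outcome, as a careful person would: the job done as asked, in the order asked, and still so for the second after the job is handed in, with the robot touching nothing.
It also fails if it takes over 109 s, if anything falls off the work surface, if the arm or the gripper's body presses on something with over 40 N, if the wrist force passes 120 N, or if a joint passes its speed limit or range.

ROBOT

A 6-joint arm with a two-finger parallel gripper is mounted at the origin on the work surface. World frame = base frame: x ahead of the robot, y to its left, z up, the work surface at z = 0. Lengths are in m, angles in degrees, forces in N, time in s.
With the tool pointing down it reaches from about 0.3 to 0.75 m from the base axis. Payload 8.5 kg.
Tool frame: the origin (TCP) lies on the centre line of the jaws, within the pads' length; the fingertips stand 14 mm ahead of it and the grasp point (between the pads) lies 5 mm behind it; z points along the fingers, y is the direction in which the jaws open and shut (so a half turn about z gives the same grasp; the last joint's range is limited). The gripper opens to 85 mm and grips with 20 to 120 N. Pads are 22 mm wide; open, the fingers measure 114 mm over their backs; the gripper's body (76 mm by 85 mm) begins 54 mm behind the grasp point. The pads swing forward as they close: fully open they stand 13 mm farther back than shut.
Start: joints at [-86.706, 21.807, 74.336, -0, 83.858, -12.336], TCP at [0.148, -0.53, 0.245] pointing down, gripper open.
Joint ranges: [-178.18, 178.18], [-50.72, 133.34], [12.68, 142.11], [-81.47, 261.47], [9.98, 163.14], [-165.26, 165.26]. Speed limits (degrees/s): [136.94, 136.94, 180, 180, 180, 180].

INTERFACE

Orientations are given as a 3x3 rotation matrix whose columns are the frame's x, y, z axes.
In Python, from rig import env, optics, order, finder gives the robot as it stands.
- The arm moves only by the tool play_rows, never from a script. Its argument "commands" is a list of rows, each an object of numbers: "grip": the closure, from -1 (fully open) to 1 (shut); "x", "y", "z": the shift along the tool's x, y, z in m; "rx", "ry", "rz": the turn, a rotation vector about the tool's x, y, z in rad. A call has 1 to 12 rows; each row shifts and turns the commanded pose from where the row before left it, along the tool's axes as they then stand; what a row does not reach is not made up. A row lasts 1/8 s, in which the tool goes at most 62.5 mm and 10.7 degrees, less where a joint would pass 70% of its speed; a pose out of reach is approached as far as the arm can. A call is refused whole if a number of a shift passes 0.0625 or a number of a turn 0.188, either way. A call with a gripper value outside its range is refused whole. The fingers move at their own pace and stop on an object; "squeeze" is the grip in N (left out, the last holds). Time passes only in rows, so rows that do not move let the fingers close. It gives the time, the measured TCP pose, the force and the opening at its end, in the units of the state.
- env.observe(): the state, without advancing time (a new reading comes with each control period).
- optics.get_image(name): name is "side" or "top" or "wrist"; returns a dict with "color" (384x512x3 uint8, blue, green, red), "range_z" (384x512 float32, m along the optical axis (not along the pixel's ray), 0 where there is no reading), "fov_y" (degrees; the focal length in pixels is half the picture's height over the tangent of half this angle, whatever the lens; pixels are square), "cx", "cy" (the principal point, pixels), "dist_coeffs" ([k1, k2, p1, p2, k3] as OpenCV has them; the pictures are not rectified), "cam_to_world" (4x4, takes a point from camera to world coordinates). Camera axes: x right, y down, z forward; pixel columns grow to the right and rows downward; lengths in m; the calibration is good to about 2 mm. A picture is of the moment at which its call begins.
- order.close_job(): hands the job in, once; it reports no verdict.
Trained networks look in the newest picture that a camera, given by its name, has taken for a name from the list of things; names that differ only in an ending like _2 or _b are one class to them, and where a whole thing is asked for, a point or a joint stands for the part that bears it (a point fixed in the world has none). Each returns a list of dicts, best first, with "conf" (0 to 1); they miss things now and then, are a little off and sometimes report something else, mostly with a low value. They report only what shows in the picture. A call takes as long as a camera call.
- finder.boxes_of(camera, thing): "point" ([x, y, z] in m, in world coordinates, good to about 4 mm: the middle of the surface that is visible of it).
The state is a dict: "time_s": time; "q": joint angles; "qvel": joint speeds; "joint_efforts": joint torques, N m; "position": TCP position; "tool_rot": TCP orientation; "ft_force": force on the tool from outside, world axes, zero at the start; "wrist_torque": the same for the moment, N m; "grip_width": finger opening in m.
Only numpy, scipy, OpenCV 4.12 (cv2) and the standard library are available. Lean on these libraries where they do the work, as an engineer would, in place of code of your own. Each camera call takes 0.05 s, during which the arm holds its last target.

## Working session

There is one attempt and no reset: what is moved stays moved. The work goes in short steps, Python scripts to look and compute and a tool call to move; the robot and the scene stay as the last step left them, time stands still between calls to the robot, and variables do not carry over. Pictures are saved under pics/ and viewed, and the job is handed in when it is done.

Besides the shell and the picture viewer there is one more tool, called after "Call:" by a JSON object that holds its "method" and its "body", one argument or row to a line. play_rows: Moves the arm, as the interface text tells. Its arguments: {"type":"object","properties":{"commands":{"type":"array"},"squeeze":{"type":"number"}},"required":["commands"]}

```bash
ls; mkdir -p pics; python3 - <<'E'
from rig import env, optics, order, finder
import cv2
s=env.observe(); print(s)
for c in ["top","side","wrist"]:
    im=optics.get_image(c); cv2.imwrite(f"pics/{c}0.png",im["color"]); print(c,im["fov_y"],im["cx"],im["cy"],im["dist_coeffs"],im["cam_to_world"])
E
```

```text
pics
{'time_s': 0.0, 'q': array([-8.67055157e+01,  2.18429303e+01,  7.43858104e+01, -1.67030805e-03,
        8.38593618e+01, -1.23354500e+01]), 'qvel': array([ 0.0115861 , -0.07521617, -0.0039866 ,  0.00957269,  0.00656819,
        0.07581607]), 'joint_efforts': array([ 1.55615751e-03, -4.48456621e+01, -2.31274062e+01, -3.94695076e-05,
        4.79227980e-03, -6.76515057e-06]), 'position': array([ 0.14815988, -0.52937508,  0.24468737]), 'tool_rot': array([[ 9.63021109e-01,  2.69425926e-01, -1.17304505e-04],
       [ 2.69425784e-01, -9.63019935e-01,  1.53347355e-03],
       [ 3.00190956e-04, -1.50837226e-03, -9.99998817e-01]]), 'ft_force': array([-1.28469386,  0.05850506,  0.46233233]), 'wrist_torque': array([-0.03265214,  0.02715126,  0.05814255]), 'grip_width': 0.08590308211001917}
top 46.4923818842851 256.3372109834348 185.26192064704077 [-0.17592687  0.          0.          0.          0.        ] [[-0.00648098 -0.99746291  0.07089247  0.41675646]
 [-0.99995107  0.00593461 -0.007915    0.02345383]
 [ 0.0074742  -0.0709403  -0.99745256  1.27388909]
 [ 0.          0.          0.          1.        ]]
side 52.012657704783905 255.5240318786896 193.40826327851786 [-0.05430067  0.          0.          0.          0.        ] [[-0.84624652 -0.35786953  0.39471031  0.06611582]
 [-0.53271712  0.58071627 -0.6156144   0.69019439]
 [-0.00890507 -0.73123048 -0.68207234  0.8188242 ]
 [ 0.          0.          0.          1.        ]]
wrist 62.99969769911123 251.72508400002462 193.64027180529507 [-0.02737796  0.          0.          0.          0.        ] [[ 0.27027728 -0.92391071 -0.27081209  0.21644087]
 [-0.96278106 -0.25985562 -0.07434847 -0.51052942]
 [-0.00168069  0.28082745 -0.9597568   0.37416089]
 [ 0.          0.          0.          1.        ]]
```

View pics/top0.png

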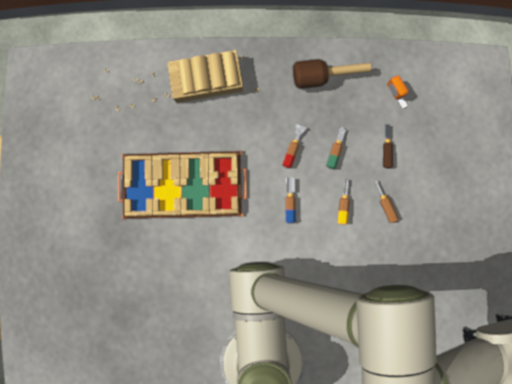

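View pics/side0.png

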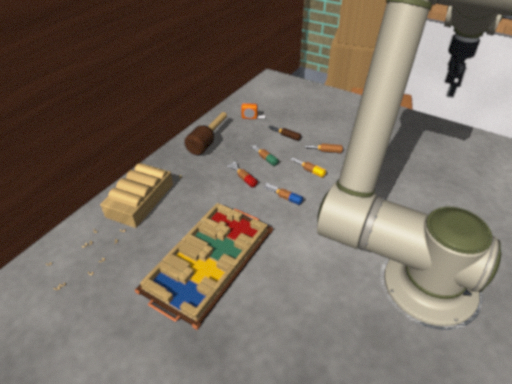

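```bash
python3 - <<'E'
from rig import env, optics, order, finder
for c in ["top","side"]:
  optics.get_image(c)
  for n in ["fishtail_grip","gouge_grip","skew_grip","vtool_grip","screwdriver_grip","rasp_grip","bed_fishtail_floor","bed_gouge_floor","bed_skew_floor","bed_vtool_floor"]:
    print(c,n,[(round(d["conf"],2),[round(float(v),4) for v in d["point"]]) for d in finder.boxes_of(c,n)[:3]])
E
```

```text
top fishtail_grip [(0.68, [0.6036, -0.0912, 0.0242]), (0.56, [0.5983, -0.3669, 0.0219])]
top gouge_grip [(0.69, [0.4557, -0.0851, 0.0261])]
top skew_grip [(0.83, [0.6046, -0.214, 0.0232])]
top vtool_grip [(0.6, [0.4415, -0.2336, 0.0261]), (0.48, [0.5086, 0.1881, 0.0127])]
top screwdriver_grip [(0.83, [0.439, -0.3571, 0.0241]), (0.16, [0.5989, -0.3643, 0.0232])]
top rasp_grip [(0.9, [0.6038, -0.3644, 0.0232])]
top bed_fishtail_floor [(0.96, [0.5103, 0.1075, 0.0136])]
top bed_gouge_floor [(0.95, [0.5075, 0.3535, 0.0137])]
top bed_skew_floor [(0.9, [0.5106, 0.1855, 0.0105])]
top bed_vtool_floor [(0.67, [0.5084, 0.2702, 0.0298])]
side fishtail_grip [(0.51, [0.6001, -0.0793, 0.0246])]
side gouge_grip [(0.9, [0.4498, -0.0774, 0.0206])]
side skew_grip [(0.78, [0.5901, -0.2033, 0.0244]), (0.22, [0.5116, 0.1829, 0.0229])]
side vtool_grip [(0.51, [0.4348, -0.2266, 0.0246])]
side screwdriver_grip [(0.53, [0.4403, -0.3558, 0.0192])]
side rasp_grip [(0.53, [0.6015, -0.3557, 0.0157])]
side bed_fishtail_floor [(0.61, [0.5115, 0.0996, 0.0217])]
side bed_gouge_floor [(0.55, [0.5064, 0.3478, 0.0196])]
side bed_skew_floor [(0.75, [0.509, 0.1828, 0.0254])]
side bed_vtool_floor [(0.87, [0.5091, 0.267, 0.0292])]
```

Call:
{"method": "play_rows", "body": {
  "commands": [
    {"rz": 0.136,"z": -0.025},
    {"rz": 0.136,"z": -0.025},
    {"x": 0.04,"y": -0.037},
    {"x": 0.04,"y": -0.037},
    {"x": 0.04,"y": -0.037},
    {"x": 0.04,"y": -0.037},
    {"x": 0.04,"y": -0.037},
    {"x": 0.04,"y": -0.037},
    {"x": 0.04,"y": -0.037},
    {"x": 0.04,"y": -0.037},
    {"x": 0.03,"y": -0.033},
    {}
  ]
}}

```text
invalid input at $.commands[0]: expected keys grip, x, y, z, rx, ry, rz
```

```bash
cat > h.py <<'E'
from rig import env, optics, order, finder
import cv2, numpy as np
def st():
    s=env.observe(); R=s["tool_rot"]; print("t",round(s["time_s"],3),"p",np.round(s["position"],4),"yaw",round(np.degrees(np.arctan2(R[1,0],R[0,0])),2),"zax",np.round(R[:,2],3),"F",np.round(s["ft_force"],2),"w",round(s["grip_width"],4),"q",np.round(s["q"],1)); return s
def K(im):
    f=im["color"].shape[0]/2/np.tan(np.radians(im["fov_y"]/2)); return np.array([[f,0,im["cx"]],[0,f,im["cy"]],[0,0,1.]])
def cloud(im):
    h,w=im["range_z"].shape; u,v=np.meshgrid(np.arange(w),np.arange(h))
    n=cv2.undistortPoints(np.stack([u,v],-1).reshape(-1,1,2).astype(np.float64),K(im),np.array(im["dist_coeffs"])).reshape(h,w,2)
    z=im["range_z"][...,None]; P=np.concatenate([n*z,z],-1); T=im["cam_to_world"]; return P@T[:3,:3].T+T[:3,3]
def shot(c,name):
    im=optics.get_image(c); cv2.imwrite(f"pics/{name}.png",im["color"]); np.savez(f"pics/{name}.npz",**im); return im
E
python3 - <<'E'
from h import *
st(); im=shot("wrist","w1"); print(im["cam_to_world"])
for n in ["fishtail_grip","gouge_grip","skew_grip","vtool_grip","screwdriver_grip","rasp_grip"]:
    print(n,[(round(d["conf"],2),[round(float(v),4) for v in d["point"]]) for d in finder.boxes_of("wrist",n)[:3]])
E
```

```text
t 1.25 p [ 0.1482 -0.5297  0.2453] yaw 15.63 zax [-0. -0. -1.] F [-1.08 -0.1   0.07] w 0.0853 q [-86.7  21.8  74.3  -0.   83.9 -12.3]
[[ 2.70277766e-01 -9.23931785e-01 -2.70739702e-01  2.16444728e-01]
 [-9.62782299e-01 -2.59493064e-01 -7.55883198e-02 -5.10590764e-01]
 [-4.16623526e-04  2.81093235e-01 -9.59680374e-01  3.74685338e-01]
 [ 0.00000000e+00  0.00000000e+00  0.00000000e+00  1.00000000e+00]]
fishtail_grip []
gouge_grip []
skew_grip []
vtool_grip []
screwdriver_grip []
rasp_grip []
```

View pics/w1.png

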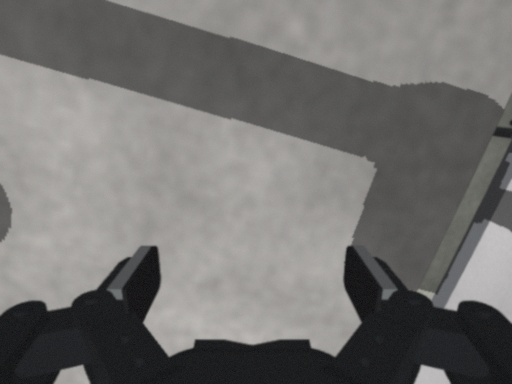

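Call:
{"method": "play_rows", "body": {
  "commands": [
    {"grip": -1,"x": 0,"y": 0,"z": -0.025,"rx": 0,"ry": 0,"rz": 0.136},
    {"grip": -1,"x": 0,"y": 0,"z": -0.025,"rx": 0,"ry": 0,"rz": 0.136},
    {"grip": -1,"x": 0.04,"y": -0.037,"z": 0,"rx": 0,"ry": 0,"rz": 0},
    {"grip": -1,"x": 0.04,"y": -0.037,"z": 0,"rx": 0,"ry": 0,"rz": 0},
    {"grip": -1,"x": 0.04,"y": -0.037,"z": 0,"rx": 0,"ry": 0,"rz": 0},
    {"grip": -1,"x": 0.04,"y": -0.037,"z": 0,"rx": 0,"ry": 0,"rz": 0},
    {"grip": -1,"x": 0.04,"y": -0.037,"z": 0,"rx": 0,"ry": 0,"rz": 0},
    {"grip": -1,"x": 0.04,"y": -0.037,"z": 0,"rx": 0,"ry": 0,"rz": 0},
    {"grip": -1,"x": 0.04,"y": -0.037,"z": 0,"rx": 0,"ry": 0,"rz": 0},
    {"grip": -1,"x": 0.04,"y": -0.037,"z": 0,"rx": 0,"ry": 0,"rz": 0},
    {"grip": -1,"x": 0.03,"y": -0.033,"z": 0,"rx": 0,"ry": 0,"rz": 0},
    {"grip": -1,"x": 0,"y": 0,"z": 0,"rx": 0,"ry": 0,"rz": 0}
  ]
}}

```text
time_s: 3.1
position: [0.4993, -0.1982, 0.2951]
tool_rot: [[1.0, 0.005, 0.0], [0.005, -1.0, 0.0], [0.0, -0.0, -1.0]]
ft_force: [-0.0, -1.3, 0.4]
grip_width: 0.0854
```

```bash

python3 - <<'E'
from h import *
st(); im=shot("wrist","w2"); print(im["cam_to_world"])
for n in ["fishtail_grip","gouge_grip","skew_grip","vtool_grip"]:
    print(n,[(round(d["conf"],2),[round(float(v),4) for v in d["point"]]) for d in finder.boxes_of("wrist",n)[:3]])
E
```

```text
t 3.1 p [ 0.4993 -0.1982  0.2951] yaw 0.28 zax [ 0.  0. -1.] F [-0.04 -1.25  0.42] w 0.0854 q [-34.3  18.7  70.8   0.   90.5  55.4]
[[ 5.70321510e-03 -9.59637416e-01 -2.81182331e-01  5.70158625e-01]
 [-9.99983369e-01 -5.71431808e-03 -7.80443112e-04 -1.98173568e-01]
 [-8.57822867e-04  2.81182106e-01 -9.59654046e-01  4.24484106e-01]
 [ 0.00000000e+00  0.00000000e+00  0.00000000e+00  1.00000000e+00]]
fishtail_grip [(0.6, [0.609, -0.0956, 0.0242])]
gouge_grip [(0.98, [0.4597, -0.0836, 0.023])]
skew_grip [(0.92, [0.6052, -0.2177, 0.0261])]
vtool_grip [(0.8, [0.448, -0.2372, 0.0243]), (0.31, [0.6064, -0.216, 0.0245])]
```

View pics/w2.png

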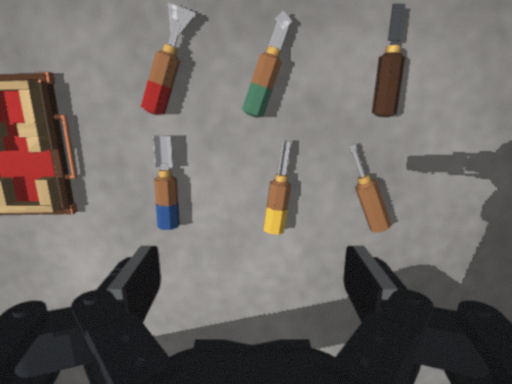

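```bash
cat >> h.py <<'E'
def tool_pose(im,near,verbose=True):
    P=cloud(im); d=np.linalg.norm(P[...,:2]-np.array(near),axis=-1)
    blob=((P[...,2]>0.010)&(P[...,2]<0.06)&(d<0.12)&(im["range_z"]>0)).astype(np.uint8)
    n,l=cv2.connectedComponents(blob)
    dd=np.where(blob>0,d,9); k=l[np.unravel_index(dd.argmin(),dd.shape)]
    m=l==k; Q=P[m]
    hsv=cv2.cvtColor(im["color"],cv2.COLOR_BGR2HSV)[m]
    # handle: near zone and saturated
    h=Q[(hsv[:,1]>90)&(Q[:,2]>0.018)]
    c=h[:,:2].mean(0)
    for _ in range(3):
        C=np.cov((h[:,:2]-c).T); w,V=np.linalg.eigh(C); a=V[:,1]; a=a*np.sign(a[0])
        t=(h[:,:2]-c)@a; s=(h[:,:2]-c)@np.array([-a[1],a[0]])
        lo,hi=np.percentile(s,[3,97]); c=c+np.array([-a[1],a[0]])*(lo+hi)/2
    tb=np.percentile(t,1); tf=np.percentile(t,99); 
    ta=(Q[:,:2]-c)@a; 
    g=c+a*(tb+0.044)
    # axis from handle centre to blade tip centroid as check
    tip=Q[ta>np.percentile(ta,99)-0.006][:,:2].mean(0); back=c+a*tb
    if verbose: print("n",len(h),"grip",np.round(g,4),"yaw",round(np.degrees(np.arctan2(a[1],a[0])),1),"len h",round(tf-tb,4),"width",round(hi-lo,4),"tip-butt",round(ta.max()-tb,4),"ztop",round(np.percentile(h[:,2],90),4),"yaw butt->tip",round(np.degrees(np.arctan2(*(tip-back)[::-1])),1), "tip t",round(ta.max()-tb-.044,3))
    return g,a
E
python3 - <<'E'
from h import *
for f in ["w2"]:
  im=dict(np.load(f"pics/{f}.npz"))
  for nm,p in dict(fish=(.606,-.093),gouge=(.458,-.084),skew=(.605,-.216),vt=(.445,-.235)).items(): print(nm,end=" "); tool_pose(im,p)
im=shot("top","t1")
for nm,p in dict(fish=(.606,-.093),gouge=(.458,-.084),skew=(.605,-.216),vt=(.445,-.235)).items(): print(nm,end=" "); tool_pose(im,p)
# tray
P=cloud(im);hsv=cv2.cvtColor(im["color"],cv2.COLOR_BGR2HSV)
m=(P[...,1]>0.03)&(P[...,1]<.43)&(P[...,0]>.38)&(P[...,0]<.64)
cv2.imwrite("pics/t1c.png",cv2.resize(im["color"][140:235,110:260],None,fx=5,fy=5,interpolation=cv2.INTER_NEAREST))
print(np.percentile(P[m][:,2],[5,25,50,75,95]))
E
```

```text
fish n 1571 grip [ 0.6007 -0.0881] yaw -20.1 len h 0.0787 width 0.0267 tip-butt 0.1259 ztop 0.0296 yaw butt->tip -19.9 tip t 0.082
gouge n 1079 grip [ 0.4481 -0.0824] yaw 0.1 len h 0.0778 width 0.025 tip-butt 0.1245 ztop 0.0295 yaw butt->tip 0.6 tip t 0.081
skew n 1217 grip [ 0.5994 -0.2124] yaw -20.8 len h 0.078 width 0.0238 tip-butt 0.1218 ztop 0.0296 yaw butt->tip -19.5 tip t 0.078
vt n 1133 grip [ 0.4421 -0.2335] yaw -6.6 len h 0.0787 width 0.0259 tip-butt 0.1246 ztop 0.0293 yaw butt->tip -6.7 tip t 0.081
fish n 244 grip [ 0.6002 -0.0862] yaw -20.1 len h 0.0793 width 0.0239 tip-butt 0.1277 ztop 0.0302 yaw butt->tip -20.6 tip t 0.084
gouge n 225 grip [ 0.4461 -0.0804] yaw -0.7 len h 0.0758 width 0.0223 tip-butt 0.1243 ztop 0.0301 yaw butt->tip -0.8 tip t 0.08
skew n 213 grip [ 0.599  -0.2112] yaw -18.4 len h 0.0793 width 0.0228 tip-butt 0.1209 ztop 0.0297 yaw butt->tip -18.4 tip t 0.077
vt n 22 grip [ 0.4913 -0.2119] yaw 50.6 len h 0.0181 width 0.0107 tip-butt 0.0227 ztop 0.0266 yaw butt->tip 25.0 tip t -0.021
[-0.00287304  0.00115468  0.01274693  0.02351616  0.03576293]
```

View pics/t1c.png

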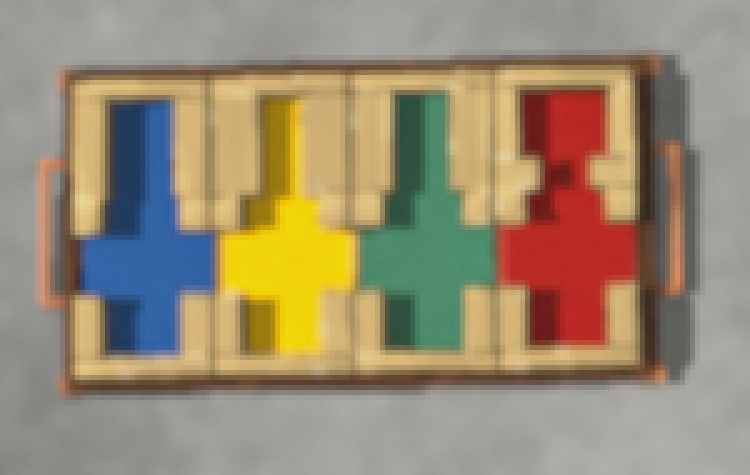

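Call:
{"method": "play_rows", "body": {
  "commands": [
    {"grip": -1,"x": -0.013,"y": -0.029,"z": 0.045,"rx": 0,"ry": 0,"rz": 0.005},
    {"grip": -1,"x": -0.013,"y": -0.029,"z": 0.045,"rx": 0,"ry": 0,"rz": 0},
    {"grip": -1,"x": -0.013,"y": -0.029,"z": 0.045,"rx": 0,"ry": 0,"rz": 0},
    {"grip": -1,"x": -0.013,"y": -0.03,"z": 0.045,"rx": 0,"ry": 0,"rz": 0},
    {"grip": -1,"x": 0,"y": 0,"z": 0.015,"rx": 0,"ry": 0,"rz": 0},
    {"grip": -1,"x": 0,"y": 0,"z": 0,"rx": 0,"ry": 0,"rz": 0}
  ]
}}

```text
time_s: 4.15
position: [0.4458, -0.0835, 0.0999]
tool_rot: [[1.0, -0.005, -0.001], [-0.005, -1.0, 0.001], [-0.001, -0.001, -1.0]]
ft_force: [0.7, -1.0, -0.0]
grip_width: 0.0856
```

```bash

python3 - <<'E'
from h import *
st(); im=shot("wrist","w3"); tool_pose(im,(.458,-.082))
im=dict(np.load("pics/t1.npz")); P=cloud(im)
hsv=cv2.cvtColor(im["color"],cv2.COLOR_BGR2HSV)
m=(P[...,1]>0.03)&(P[...,1]<.43)&(P[...,0]>.38)&(P[...,0]<.64)&(P[...,2]>0.026)&(P[...,2]<.05)
(c,s,a)=cv2.minAreaRect(P[m][:,:2].astype(np.float32)); print("top rect",c,s,a, np.median(P[m][:,2]))
for nm,lo,hi in [("gouge",100,125),("vt",22,34),("skew",60,90),("fish",0,6)]:
    mm=(hsv[...,0]>=lo)&(hsv[...,0]<=hi)&(hsv[...,1]>130)&(P[...,1]>0.03)&(P[...,1]<.43)&(P[...,0]>.38)&(P[...,0]<.64)&(P[...,2]<.022)
    Q=P[mm]; 
    # groove part
    print(nm,len(Q),"x",np.percentile(Q[:,0],[1,99]),"y",np.percentile(Q[:,1],[1,50,99]),"z",np.median(Q[:,2]))
E
```

```text
t 4.15 p [ 0.4458 -0.0835  0.0999] yaw -0.28 zax [-0.001  0.001 -1.   ] F [ 0.7  -0.99 -0.03] w 0.0856 q [-25.6  22.6 101.6  -0.   55.8  64.7]
n 4056 grip [ 0.4482 -0.0816] yaw -0.3 len h 0.0782 width 0.0254 tip-butt 0.1238 ztop 0.0293 yaw butt->tip -0.3 tip t 0.08
top rect (0.5095109939575195, 0.22676020860671997) (0.16789278388023376, 0.31744620203971863) 0.786605954170227 0.033610411973358234
gouge 691 x [0.44055359 0.57569845] y [0.31401565 0.34974483 0.38373377] z 0.013757148760096705
vt 722 x [0.43817641 0.5774777 ] y [0.23000251 0.26815199 0.30166998] z 0.01365895904353387Traceback (most recent call last):
  File "<stdin>", line 11, in <module>
    return _quantile_unchecked(
        a, q, axis, out, overwrite_input, method, keepdims, weights)
    return _ureduce(a,
                    func=_quantile_ureduce_func,
    ...<5 lines>...
                    overwrite_input=overwrite_input,
                    method=method)
    r = func(a, **kwargs)
    result = _quantile(arr,
                       quantiles=q,
    ...<2 lines>...
                       out=out,
                       weights=wgt)
    slices_having_nans = np.isnan(arr[-1, ...])
                                  ~~~^^^^^^^^^
IndexError: index -1 is out of bounds for axis 0 with size 0
```

View pics/w3.png

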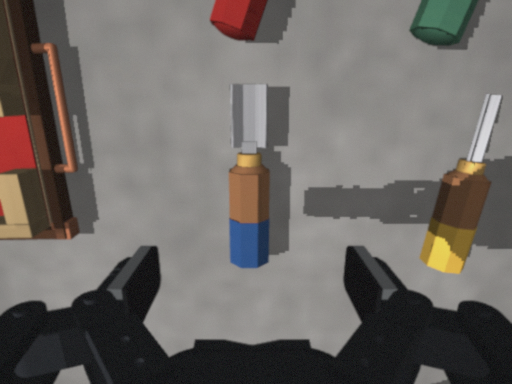

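Call:
{"method": "play_rows", "body": {
  "commands": [
    {"grip": -1,"x": 0.002,"y": -0.002,"z": 0.035,"rx": 0,"ry": 0,"rz": 0},
    {"grip": -1,"x": 0,"y": 0,"z": 0.032,"rx": 0,"ry": 0,"rz": 0},
    {"grip": -1,"x": 0,"y": 0,"z": 0.015,"rx": 0,"ry": 0,"rz": 0},
    {"grip": -1,"x": 0,"y": 0,"z": 0,"rx": 0,"ry": 0,"rz": 0},
    {"grip": 1,"x": 0,"y": 0,"z": 0,"rx": 0,"ry": 0,"rz": 0},
    {"grip": 1,"x": 0,"y": 0,"z": 0,"rx": 0,"ry": 0,"rz": 0},
    {"grip": 1,"x": 0,"y": 0,"z": 0,"rx": 0,"ry": 0,"rz": 0},
    {"grip": 1,"x": 0,"y": 0,"z": 0,"rx": 0,"ry": 0,"rz": 0},
    {"grip": 1,"x": 0,"y": 0,"z": 0,"rx": 0,"ry": 0,"rz": 0}
  ],
  "squeeze": 40
}}

```text
time_s: 5.32
position: [0.4485, -0.0813, 0.0189]
tool_rot: [[1.0, -0.004, 0.001], [-0.004, -1.0, -0.001], [0.001, 0.001, -1.0]]
ft_force: [-1.0, -0.5, 5.6]
grip_width: 0.0271
```

Call:
{"method": "play_rows", "body": {
  "commands": [
    {"grip": 1,"x": 0,"y": 0,"z": -0.02,"rx": 0,"ry": 0,"rz": 0},
    {"grip": 1,"x": 0,"y": 0,"z": -0.04,"rx": 0,"ry": 0,"rz": 0},
    {"grip": 1,"x": 0.006,"y": -0.03,"z": -0.04,"rx": 0,"ry": 0,"rz": 0},
    {"grip": 1,"x": 0.008,"y": -0.045,"z": -0.04,"rx": 0,"ry": 0,"rz": 0},
    {"grip": 1,"x": 0.008,"y": -0.045,"z": -0.04,"rx": 0,"ry": 0,"rz": 0},
    {"grip": 1,"x": 0.008,"y": -0.045,"z": -0.04,"rx": 0,"ry": 0,"rz": 0},
    {"grip": 1,"x": 0.008,"y": -0.045,"z": -0.04,"rx": 0,"ry": 0,"rz": 0},
    {"grip": 1,"x": 0.007,"y": -0.045,"z": 0,"rx": 0,"ry": 0,"rz": 0},
    {"grip": 1,"x": 0.007,"y": -0.045,"z": 0,"rx": 0,"ry": 0,"rz": 0},
    {"grip": 1,"x": 0,"y": 0,"z": 0,"rx": 0,"ry": 0,"rz": 0}
  ]
}}

```text
time_s: 6.58
position: [0.5011, 0.2209, 0.2778]
tool_rot: [[1.0, -0.001, -0.001], [-0.001, -1.0, 0.0], [-0.001, -0.0, -1.0]]
ft_force: [0.0, -0.7, -0.9]
grip_width: 0.0267
```

```bash

python3 - <<'E'
from h import *
st(); im=shot("wrist","w4"); 
P=cloud(im)
box=(P[...,1]>0.03)&(P[...,1]<.43)&(P[...,0]>.38)&(P[...,0]<.64)
m=box&(P[...,2]>0.028)&(P[...,2]<.042)
(c,s,a)=cv2.minAreaRect(P[m][:,:2].astype(np.float32)); print("top rect",c,s,a, np.median(P[m][:,2]))
for n in ["bed_fishtail_floor","bed_gouge_floor","bed_skew_floor","bed_vtool_floor"]:
    print(n,[(round(d["conf"],2),[round(float(v),4) for v in d["point"]]) for d in finder.boxes_of("wrist",n)[:1]])
E
```

```text
t 6.575 p [0.5011 0.2209 0.2778] yaw -0.03 zax [-0.001  0.    -1.   ] F [ 0.02 -0.72 -0.93] w 0.0267 q [ 11.4  20.4  71.1   0.   88.5 101.4]
top rect (0.5094541907310486, 0.22757545113563538) (0.1669469028711319, 0.3194732666015625) 1.0558236837387085 0.03462943088703821
bed_fishtail_floor [(0.81, [0.5181, 0.1014, 0.011])]
bed_gouge_floor [(0.93, [0.5136, 0.3493, 0.0248])]
bed_skew_floor [(0.7, [0.5126, 0.1704, 0.0195])]
bed_vtool_floor [(0.79, [0.5131, 0.2819, 0.01])]
```

View pics/w4.png

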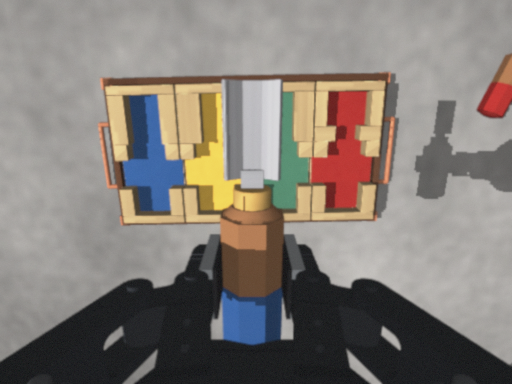

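```bash
cat > fit.py <<'E'
from h import *
def fit(f,c=(0.5094,0.2275),yaw=0.95):
  im=dict(np.load(f"pics/{f}.npz")); P=cloud(im)
  a=np.radians(yaw); R=np.array([[np.cos(a),np.sin(a)],[-np.sin(a),np.cos(a)]])
  L=(P[...,:2]-np.array(c))@R.T; z=P[...,2]
  ok=(abs(L[...,0])<.085)&(abs(L[...,1])<.16)&(im["range_z"]>0)&(z>0.0)&(z<.05)
  for nm,yc in [("fish",-.12),("skew",-.04),("vt",.04),("gouge",.12)]:
    # edge columns |y-yc| 27..36 : groove
    s=ok&(abs(abs(L[...,1]-yc)-.0315)<.005)
    x=L[...,0][s]; zz=z[s]
    bins=np.arange(-.084,.085,.003); h=[np.median(zz[(x>=b)&(x<b+.003)]) if ((x>=b)&(x<b+.003)).sum()>2 else np.nan for b in bins]
    lowbins=[round(b+.0015,4) for b,v in zip(bins,h) if v<.024]
    s=ok&(abs(L[...,0]+.045)<.01); y=L[...,1][s]-yc; zz=z[s]
    bins=np.arange(-.039,.039,.003); h=[np.median(zz[(y>=b)&(y<b+.003)]) if ((y>=b)&(y<b+.003)).sum()>2 else np.nan for b in bins]
    ly=[round(b+.0015,4) for b,v in zip(bins,h) if v<.024]
    s=ok&(abs(L[...,0]-.06)<.012); y=L[...,1][s]-yc; zz=z[s]
    h=[np.median(zz[(y>=b)&(y<b+.003)]) if ((y>=b)&(y<b+.003)).sum()>2 else np.nan for b in bins]
    lb=[round(b+.0015,4) for b,v in zip(bins,h) if v<.024]
    print(f,nm,"groove",lowbins[:1],lowbins[-1:],"handle y",ly[:1],ly[-1:],"slot y",lb[:1],lb[-1:])
fit("w4"); fit("t1")
E
python3 fit.py
```

```text
w4 fish groove [np.float64(-0.0345)] [np.float64(-0.0045)] handle y [np.float64(-0.0225)] [np.float64(0.0225)] slot y [np.float64(-0.0225)] [np.float64(0.0225)]
w4 skew groove [np.float64(-0.0375)] [np.float64(-0.0045)] handle y [np.float64(-0.0225)] [np.float64(0.0195)] slot y [np.float64(-0.0135)] [np.float64(-0.0045)]
w4 vt groove [np.float64(-0.0375)] [np.float64(0.0855)] handle y [np.float64(-0.0315)] [np.float64(0.0225)] slot y [np.float64(-0.0105)] [np.float64(0.0105)]
w4 gouge groove [np.float64(-0.0375)] [np.float64(-0.0045)] handle y [np.float64(-0.0195)] [np.float64(0.0195)] slot y [np.float64(-0.0135)] [np.float64(0.0195)]
t1 fish groove [np.float64(-0.0375)] [np.float64(-0.0045)] handle y [np.float64(-0.0225)] [np.float64(0.0225)] slot y [np.float64(-0.0225)] [np.float64(0.0255)]
t1 skew groove [np.float64(-0.0375)] [np.float64(-0.0045)] handle y [np.float64(-0.0195)] [np.float64(0.0225)] slot y [np.float64(-0.0135)] [np.float64(0.0165)]
t1 vt groove [np.float64(-0.0825)] [np.float64(-0.0045)] handle y [np.float64(-0.0375)] [np.float64(0.0225)] slot y [np.float64(-0.0075)] [np.float64(0.0105)]
t1 gouge groove [np.float64(-0.0825)] [np.float64(-0.0045)] handle y [np.float64(-0.0165)] [np.float64(0.0315)] slot y [np.float64(-0.0135)] [np.float64(0.0195)]
```

Call:
{"method": "play_rows", "body": {
  "commands": [
    {"grip": 1,"x": -0.0035,"y": -0.0315,"z": 0.04,"rx": 0,"ry": 0,"rz": -0.017},
    {"grip": 1,"x": -0.0035,"y": -0.0315,"z": 0.04,"rx": 0,"ry": 0,"rz": 0},
    {"grip": 1,"x": -0.0035,"y": -0.0315,"z": 0.04,"rx": 0,"ry": 0,"rz": 0},
    {"grip": 1,"x": -0.0035,"y": -0.0315,"z": 0.04,"rx": 0,"ry": 0,"rz": 0},
    {"grip": 1,"x": 0,"y": 0,"z": 0.025,"rx": 0,"ry": 0,"rz": 0},
    {"grip": 1,"x": 0,"y": 0,"z": 0,"rx": 0,"ry": 0,"rz": 0}
  ]
}}

```text
time_s: 7.58
position: [0.4859, 0.3435, 0.0919]
tool_rot: [[1.0, 0.012, -0.003], [0.012, -1.0, -0.002], [-0.003, 0.002, -1.0]]
ft_force: [-0.9, 0.1, -0.6]
grip_width: 0.0268
```

```bash
python3 - <<'E'
from h import *
st(); shot("wrist","w5")
E
```

```text
t 7.575 p [0.4859 0.3435 0.0919] yaw 0.69 zax [-0.003 -0.002 -1.   ] F [-0.9   0.09 -0.64] w 0.0268 q [ 23.9  34.7  79.3  -0.   66.3 113.2]
```

View pics/w5.png

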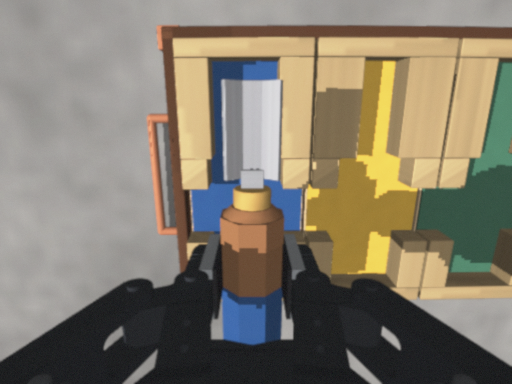

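Call:
{"method": "play_rows", "body": {
  "commands": [
    {"grip": 1,"x": 0,"y": 0,"z": 0.025,"rx": 0,"ry": 0,"rz": 0},
    {"grip": 1,"x": 0,"y": 0,"z": 0.02,"rx": 0,"ry": 0,"rz": 0},
    {"grip": 1,"x": 0,"y": 0,"z": 0.009,"rx": 0,"ry": 0,"rz": 0},
    {"grip": 1,"x": 0,"y": 0,"z": 0,"rx": 0,"ry": 0,"rz": 0},
    {"grip": 1,"x": 0,"y": 0,"z": 0,"rx": 0,"ry": 0,"rz": 0}
  ]
}}

```text
time_s: 8.25
position: [0.4871, 0.3445, 0.0405]
tool_rot: [[1.0, 0.013, 0.002], [0.013, -1.0, 0.001], [0.002, -0.001, -1.0]]
ft_force: [-0.1, 0.5, -1.3]
grip_width: 0.0271
```

Call:
{"method": "play_rows", "body": {
  "commands": [
    {"grip": 1,"x": 0,"y": -0.002,"z": 0.005,"rx": 0,"ry": 0,"rz": 0},
    {"grip": 1,"x": 0,"y": 0,"z": 0,"rx": 0,"ry": 0,"rz": 0},
    {"grip": 1,"x": 0,"y": 0,"z": 0.001,"rx": 0,"ry": 0,"rz": 0},
    {"grip": 1,"x": 0,"y": 0,"z": 0,"rx": 0,"ry": 0,"rz": 0}
  ]
}}

```text
time_s: 8.75
position: [0.4864, 0.3464, 0.0333]
tool_rot: [[1.0, 0.013, -0.0], [0.013, -1.0, -0.0], [-0.0, 0.0, -1.0]]
ft_force: [-0.8, 0.9, -0.6]
grip_width: 0.0272
```

Call:
{"method": "play_rows", "body": {
  "commands": [
    {"grip": 1,"x": 0,"y": 0,"z": 0.001,"rx": 0,"ry": 0,"rz": 0},
    {"grip": 1,"x": 0,"y": 0,"z": 0,"rx": 0,"ry": 0,"rz": 0}
  ]
}}

```text
time_s: 9.0
position: [0.4865, 0.3465, 0.033]
tool_rot: [[1.0, 0.013, 0.0], [0.013, -1.0, 0.0], [0.0, -0.0, -1.0]]
ft_force: [-1.7, -0.9, 5.4]
grip_width: 0.0271
```

Call:
{"method": "play_rows", "body": {
  "commands": [
    {"grip": -0.2,"x": 0,"y": 0,"z": 0,"rx": 0,"ry": 0,"rz": 0},
    {"grip": -0.2,"x": 0,"y": 0,"z": 0,"rx": 0,"ry": 0,"rz": 0},
    {"grip": -0.2,"x": 0,"y": 0,"z": 0,"rx": 0,"ry": 0,"rz": 0},
    {"grip": -0.2,"x": 0,"y": 0,"z": -0.02,"rx": 0,"ry": 0,"rz": 0},
    {"grip": -0.2,"x": 0,"y": 0,"z": -0.03,"rx": 0,"ry": 0,"rz": 0},
    {"grip": -0.2,"x": 0,"y": 0,"z": -0.04,"rx": 0,"ry": 0,"rz": 0},
    {"grip": -0.2,"x": 0,"y": 0,"z": 0,"rx": 0,"ry": 0,"rz": 0}
  ]
}}

```text
time_s: 9.88
position: [0.4876, 0.347, 0.1253]
tool_rot: [[1.0, 0.013, 0.005], [0.013, -1.0, 0.002], [0.006, -0.002, -1.0]]
ft_force: [-0.0, 0.3, -0.5]
grip_width: 0.0512
```

```bash
python3 - <<'E'
from h import *
st(); im=shot("wrist","w6"); tool_pose(im,(.49,.347))
E
```

```text
t 9.875 p [0.4876 0.347  0.1253] yaw 0.74 zax [ 0.005  0.002 -1.   ] F [-0.04  0.27 -0.48] w 0.0512 q [ 24.1  32.6  76.9   0.   70.2 113.4]
n 23522 grip [0.4687 0.3155] yaw -5.1 len h 0.1655 width 0.1497 tip-butt 0.1773 ztop 0.0391 yaw butt->tip 4.4 tip t 0.133
```

View pics/w6.png

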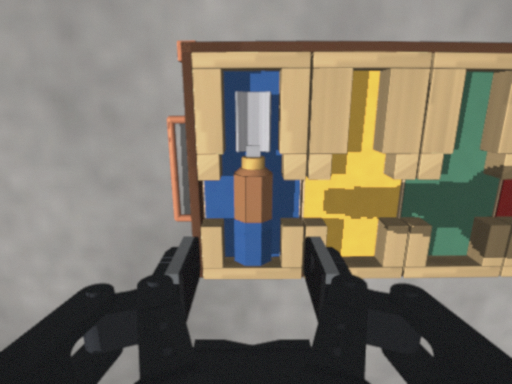

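Call:
{"method": "play_rows", "body": {
  "commands": [
    {"grip": -0.6,"x": -0.005,"y": 0.053,"z": -0.01,"rx": 0,"ry": 0,"rz": 0},
    {"grip": -1,"x": -0.005,"y": 0.053,"z": 0,"rx": 0,"ry": 0,"rz": 0},
    {"grip": -1,"x": -0.005,"y": 0.053,"z": 0,"rx": 0,"ry": 0,"rz": 0},
    {"grip": -1,"x": -0.005,"y": 0.053,"z": 0,"rx": 0,"ry": 0,"rz": 0},
    {"grip": -1,"x": -0.005,"y": 0.053,"z": 0,"rx": 0,"ry": 0,"rz": 0},
    {"grip": -1,"x": -0.005,"y": 0.053,"z": 0,"rx": 0,"ry": 0,"rz": 0},
    {"grip": -1,"x": -0.005,"y": 0.053,"z": 0,"rx": 0,"ry": 0,"rz": 0},
    {"grip": -1,"x": -0.005,"y": 0.053,"z": 0,"rx": 0,"ry": 0,"rz": 0},
    {"grip": -1,"x": -0.005,"y": 0.053,"z": 0,"rx": 0,"ry": 0,"rz": 0},
    {"grip": -1,"x": -0.004,"y": 0.053,"z": 0.01,"rx": 0,"ry": 0,"rz": 0},
    {"grip": -1,"x": -0.004,"y": 0.05,"z": 0.025,"rx": 0,"ry": 0,"rz": 0.129},
    {"grip": -1,"x": 0,"y": 0,"z": 0,"rx": 0,"ry": 0,"rz": 0}
  ]
}}

```text
time_s: 11.42
position: [0.4396, -0.2363, 0.0948]
tool_rot: [[0.993, -0.121, -0.003], [-0.121, -0.993, 0.003], [-0.004, -0.002, -1.0]]
ft_force: [0.3, 1.1, 0.5]
grip_width: 0.0853
```

```bash
python3 - <<'E'
from h import *
st(); im=shot("wrist","w7"); tool_pose(im,(.445,-.234))
E
```

```text
t 11.425 p [ 0.4396 -0.2363  0.0948] yaw -6.94 zax [-0.003  0.003 -1.   ] F [0.35 1.1  0.5 ] w 0.0853 q [-41.9  26.7  94.9  -0.   58.6  55.1]
n 4349 grip [ 0.4419 -0.2341] yaw -6.6 len h 0.0787 width 0.0259 tip-butt 0.1242 ztop 0.0293 yaw butt->tip -6.4 tip t 0.08
```

Call:
{"method": "play_rows", "body": {
  "commands": [
    {"grip": -1,"x": 0.002,"y": -0.002,"z": 0.03,"rx": 0,"ry": 0,"rz": 0},
    {"grip": -1,"x": 0,"y": 0,"z": 0.03,"rx": 0,"ry": 0,"rz": 0},
    {"grip": -1,"x": 0,"y": 0,"z": 0.015,"rx": 0,"ry": 0,"rz": 0},
    {"grip": -1,"x": 0,"y": 0,"z": 0,"rx": 0,"ry": 0,"rz": 0},
    {"grip": 1,"x": 0,"y": 0,"z": 0,"rx": 0,"ry": 0,"rz": 0},
    {"grip": 1,"x": 0,"y": 0,"z": 0,"rx": 0,"ry": 0,"rz": 0},
    {"grip": 1,"x": 0,"y": 0,"z": 0,"rx": 0,"ry": 0,"rz": 0},
    {"grip": 1,"x": 0,"y": 0,"z": 0,"rx": 0,"ry": 0,"rz": 0},
    {"grip": 1,"x": 0,"y": 0,"z": 0,"rx": 0,"ry": 0,"rz": 0}
  ],
  "squeeze": 40
}}

```text
time_s: 12.6
position: [0.4432, -0.2325, 0.0229]
tool_rot: [[0.993, -0.116, 0.001], [-0.116, -0.993, -0.0], [0.001, 0.0, -1.0]]
ft_force: [-1.0, 0.5, 5.4]
grip_width: 0.0271
```

Call:
{"method": "play_rows", "body": {
  "commands": [
    {"grip": 1,"x": 0,"y": 0,"z": -0.02,"rx": 0,"ry": 0,"rz": 0},
    {"grip": 1,"x": 0,"y": 0,"z": -0.04,"rx": 0,"ry": 0,"rz": 0},
    {"grip": 1,"x": 0,"y": 0,"z": -0.045,"rx": 0,"ry": 0,"rz": -0.132},
    {"grip": 1,"x": 0.005,"y": -0.055,"z": 0,"rx": 0,"ry": 0,"rz": 0},
    {"grip": 1,"x": 0.006,"y": -0.056,"z": 0,"rx": 0,"ry": 0,"rz": 0},
    {"grip": 1,"x": 0.006,"y": -0.056,"z": 0,"rx": 0,"ry": 0,"rz": 0},
    {"grip": 1,"x": 0.006,"y": -0.056,"z": 0,"rx": 0,"ry": 0,"rz": 0},
    {"grip": 1,"x": 0.006,"y": -0.056,"z": 0,"rx": 0,"ry": 0,"rz": 0},
    {"grip": 1,"x": 0.006,"y": -0.056,"z": 0,"rx": 0,"ry": 0,"rz": 0},
    {"grip": 1,"x": 0.006,"y": -0.056,"z": 0,"rx": 0,"ry": 0,"rz": 0},
    {"grip": 1,"x": 0.006,"y": -0.056,"z": 0,"rx": 0,"ry": 0,"rz": 0},
    {"grip": 1,"x": 0.005,"y": -0.052,"z": 0,"rx": 0,"ry": 0,"rz": 0}
  ]
}}

```text
time_s: 14.1
position: [0.487, 0.2693, 0.1274]
tool_rot: [[1.0, 0.016, 0.0], [0.016, -1.0, -0.0], [0.0, 0.0, -1.0]]
ft_force: [1.3, -0.2, -1.5]
grip_width: 0.0266
```

Call:
{"method": "play_rows", "body": {
  "commands": [
    {"grip": 1,"x": 0,"y": 0,"z": 0.03,"rx": 0,"ry": 0,"rz": 0},
    {"grip": 1,"x": 0,"y": 0,"z": 0,"rx": 0,"ry": 0,"rz": 0},
    {"grip": 1,"x": 0,"y": 0,"z": 0,"rx": 0,"ry": 0,"rz": 0}
  ]
}}

```text
time_s: 14.48
position: [0.4876, 0.2669, 0.0982]
tool_rot: [[1.0, 0.015, 0.001], [0.015, -1.0, 0.0], [0.001, -0.0, -1.0]]
ft_force: [-0.2, -0.4, -0.6]
grip_width: 0.0268
```

```bash
python3 - <<'E'
from h import *
st(); im=shot("wrist","w8")
E
```

```text
t 14.475 p [0.4876 0.2669 0.0982] yaw 0.86 zax [ 0.001  0.    -1.   ] F [-0.17 -0.4  -0.59] w 0.0268 q [ 16.5  30.9  85.8  -0.   63.3 105.6]
```

View pics/w8.png

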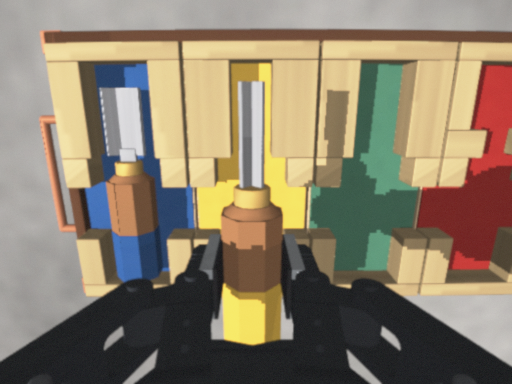

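Call:
{"method": "play_rows", "body": {
  "commands": [
    {"grip": 1,"x": 0,"y": 0,"z": 0.03,"rx": 0,"ry": 0,"rz": 0},
    {"grip": 1,"x": 0,"y": 0,"z": 0.02,"rx": 0,"ry": 0,"rz": 0},
    {"grip": 1,"x": 0,"y": 0,"z": 0.008,"rx": 0,"ry": 0,"rz": 0},
    {"grip": 1,"x": 0,"y": 0,"z": 0,"rx": 0,"ry": 0,"rz": 0},
    {"grip": 1,"x": 0,"y": 0,"z": 0.002,"rx": 0,"ry": 0,"rz": 0},
    {"grip": 1,"x": 0,"y": 0,"z": 0,"rx": 0,"ry": 0,"rz": 0}
  ]
}}

```text
time_s: 15.28
position: [0.4874, 0.2674, 0.0379]
tool_rot: [[1.0, 0.016, 0.001], [0.016, -1.0, 0.0], [0.001, -0.0, -1.0]]
ft_force: [-0.5, -0.1, -0.6]
grip_width: 0.0268
```

Call:
{"method": "play_rows", "body": {
  "commands": [
    {"grip": 1,"x": 0,"y": 0,"z": 0.001,"rx": 0,"ry": 0,"rz": 0},
    {"grip": 1,"x": 0,"y": 0,"z": 0,"rx": 0,"ry": 0,"rz": 0}
  ]
}}

```text
time_s: 15.52
position: [0.4874, 0.2674, 0.037]
tool_rot: [[1.0, 0.016, 0.001], [0.016, -1.0, 0.0], [0.001, -0.0, -1.0]]
ft_force: [-1.2, -0.3, 4.8]
grip_width: 0.027
```

Call:
{"method": "play_rows", "body": {
  "commands": [
    {"grip": -0.2,"x": 0,"y": 0,"z": 0,"rx": 0,"ry": 0,"rz": 0},
    {"grip": -0.2,"x": 0,"y": 0,"z": 0,"rx": 0,"ry": 0,"rz": 0},
    {"grip": -0.2,"x": 0,"y": 0,"z": 0,"rx": 0,"ry": 0,"rz": 0},
    {"grip": -0.2,"x": 0,"y": 0,"z": -0.02,"rx": 0,"ry": 0,"rz": 0},
    {"grip": -0.2,"x": 0,"y": 0,"z": -0.03,"rx": 0,"ry": 0,"rz": 0},
    {"grip": -0.2,"x": 0,"y": 0,"z": -0.04,"rx": 0,"ry": 0,"rz": 0},
    {"grip": -0.2,"x": 0,"y": 0,"z": 0,"rx": 0,"ry": 0,"rz": 0}
  ]
}}

```text
time_s: 16.4
position: [0.4884, 0.2677, 0.1289]
tool_rot: [[1.0, 0.016, 0.006], [0.016, -1.0, 0.002], [0.006, -0.002, -1.0]]
ft_force: [-0.3, 0.3, -0.1]
grip_width: 0.0514
```

```bash
python3 - <<'E'
from h import *
st(); im=shot("wrist","w9")
E
```

```text
t 16.4 p [0.4884 0.2677 0.1289] yaw 0.91 zax [ 0.006  0.002 -1.   ] F [-0.31  0.29 -0.06] w 0.0514 q [ 16.6  28.7  83.7  -0.   67.3 105.6]
```

View pics/w9.png

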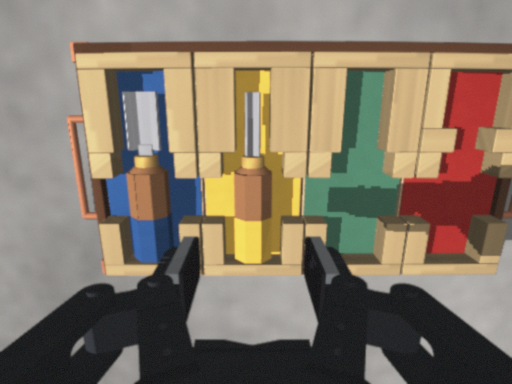

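Call:
{"method": "play_rows", "body": {
  "commands": [
    {"grip": -0.6,"x": 0.0115,"y": 0.0535,"z": -0.005,"rx": 0,"ry": 0,"rz": 0},
    {"grip": -1,"x": 0.0115,"y": 0.0535,"z": 0,"rx": 0,"ry": 0,"rz": 0},
    {"grip": -1,"x": 0.0115,"y": 0.0535,"z": 0,"rx": 0,"ry": 0,"rz": 0},
    {"grip": -1,"x": 0.0115,"y": 0.0535,"z": 0,"rx": 0,"ry": 0,"rz": 0},
    {"grip": -1,"x": 0.0115,"y": 0.0535,"z": 0,"rx": 0,"ry": 0,"rz": 0},
    {"grip": -1,"x": 0.0115,"y": 0.0535,"z": 0,"rx": 0,"ry": 0,"rz": 0},
    {"grip": -1,"x": 0.0115,"y": 0.0535,"z": 0,"rx": 0,"ry": 0,"rz": 0},
    {"grip": -1,"x": 0.0115,"y": 0.0535,"z": 0,"rx": 0,"ry": 0,"rz": 0},
    {"grip": -1,"x": 0.0115,"y": 0.0535,"z": 0,"rx": 0,"ry": 0,"rz": 0},
    {"grip": -1,"x": 0,"y": 0,"z": 0.015,"rx": 0,"ry": 0,"rz": 0.18},
    {"grip": -1,"x": 0,"y": 0,"z": 0.02,"rx": 0,"ry": 0,"rz": 0.18},
    {"grip": -1,"x": 0,"y": 0,"z": 0,"rx": 0,"ry": 0,"rz": 0}
  ]
}}

```text
time_s: 17.95
position: [0.5971, -0.212, 0.0936]
tool_rot: [[0.942, -0.336, -0.005], [-0.336, -0.942, 0.003], [-0.006, -0.001, -1.0]]
ft_force: [-0.2, -1.0, 0.6]
grip_width: 0.0854
```

```bash
python3 - <<'E'
from h import *
st(); im=shot("wrist","w10"); tool_pose(im,(.6,-.213))
E
```

```text
t 17.95 p [ 0.5971 -0.212   0.0936] yaw -19.64 zax [-0.005  0.003 -1.   ] F [-0.23 -1.02  0.59] w 0.0854 q [-30.2  37.9  72.2  -0.   70.3  79.4]
n 3745 grip [ 0.6008 -0.2132] yaw -21.3 len h 0.0777 width 0.0244 tip-butt 0.1202 ztop 0.0293 yaw butt->tip -19.5 tip t 0.076
```

View pics/w10.png

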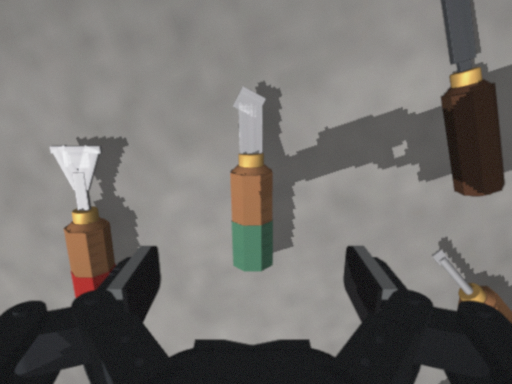

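Call:
{"method": "play_rows", "body": {
  "commands": [
    {"grip": -1,"x": 0.002,"y": 0,"z": 0.03,"rx": 0,"ry": 0,"rz": 0},
    {"grip": -1,"x": 0,"y": 0,"z": 0.03,"rx": 0,"ry": 0,"rz": 0},
    {"grip": -1,"x": 0,"y": 0,"z": 0.016,"rx": 0,"ry": 0,"rz": 0},
    {"grip": -1,"x": 0,"y": 0,"z": 0,"rx": 0,"ry": 0,"rz": 0},
    {"grip": 1,"x": 0,"y": 0,"z": 0,"rx": 0,"ry": 0,"rz": 0},
    {"grip": 1,"x": 0,"y": 0,"z": 0,"rx": 0,"ry": 0,"rz": 0},
    {"grip": 1,"x": 0,"y": 0,"z": 0,"rx": 0,"ry": 0,"rz": 0},
    {"grip": 1,"x": 0,"y": 0,"z": 0,"rx": 0,"ry": 0,"rz": 0},
    {"grip": 1,"x": 0,"y": 0,"z": 0,"rx": 0,"ry": 0,"rz": 0}
  ],
  "squeeze": 40
}}

```text
time_s: 19.12
position: [0.6005, -0.2133, 0.0211]
tool_rot: [[0.941, -0.337, 0.001], [-0.337, -0.941, -0.001], [0.001, 0.0, -1.0]]
ft_force: [-1.7, -0.1, 5.6]
grip_width: 0.0273
```

Call:
{"method": "play_rows", "body": {
  "commands": [
    {"grip": 1,"x": 0,"y": 0,"z": -0.02,"rx": 0,"ry": 0,"rz": 0},
    {"grip": 1,"x": 0,"y": 0,"z": -0.04,"rx": 0,"ry": 0,"rz": 0},
    {"grip": 1,"x": 0,"y": 0,"z": -0.045,"rx": 0,"ry": 0,"rz": -0.18},
    {"grip": 1,"x": 0,"y": 0,"z": 0,"rx": 0,"ry": 0,"rz": -0.18},
    {"grip": 1,"x": -0.013,"y": -0.05,"z": 0,"rx": 0,"ry": 0,"rz": 0},
    {"grip": 1,"x": -0.013,"y": -0.05,"z": 0,"rx": 0,"ry": 0,"rz": 0},
    {"grip": 1,"x": -0.013,"y": -0.05,"z": 0,"rx": 0,"ry": 0,"rz": 0},
    {"grip": 1,"x": -0.013,"y": -0.05,"z": 0,"rx": 0,"ry": 0,"rz": 0},
    {"grip": 1,"x": -0.013,"y": -0.05,"z": 0,"rx": 0,"ry": 0,"rz": 0},
    {"grip": 1,"x": -0.013,"y": -0.05,"z": 0,"rx": 0,"ry": 0,"rz": 0},
    {"grip": 1,"x": -0.013,"y": -0.05,"z": 0,"rx": 0,"ry": 0,"rz": 0},
    {"grip": 1,"x": -0.014,"y": -0.052,"z": 0,"rx": 0,"ry": 0,"rz": 0}
  ]
}}

```text
time_s: 20.62
position: [0.4882, 0.1886, 0.1253]
tool_rot: [[1.0, 0.016, -0.0], [0.016, -1.0, -0.0], [-0.0, 0.0, -1.0]]
ft_force: [0.5, 0.7, 0.0]
grip_width: 0.0268
```

Call:
{"method": "play_rows", "body": {
  "commands": [
    {"grip": 1,"x": 0,"y": 0,"z": 0.03,"rx": 0,"ry": 0,"rz": 0},
    {"grip": 1,"x": 0,"y": 0,"z": 0,"rx": 0,"ry": 0,"rz": 0},
    {"grip": 1,"x": 0,"y": 0,"z": 0,"rx": 0,"ry": 0,"rz": 0}
  ]
}}

```text
time_s: 21.0
position: [0.4894, 0.1867, 0.096]
tool_rot: [[1.0, 0.015, 0.001], [0.015, -1.0, 0.0], [0.001, -0.0, -1.0]]
ft_force: [0.2, -1.2, -0.9]
grip_width: 0.0268
```

```bash
python3 - <<'E'
from h import *
st(); im=shot("wrist","w11")
E
```

```text
t 21.0 p [0.4894 0.1867 0.096 ] yaw 0.86 zax [ 0.001  0.    -1.   ] F [ 0.19 -1.19 -0.91] w 0.0268 q [ 7.9 28.5 91.1 -0.  60.4 97.1]
```

View pics/w11.png

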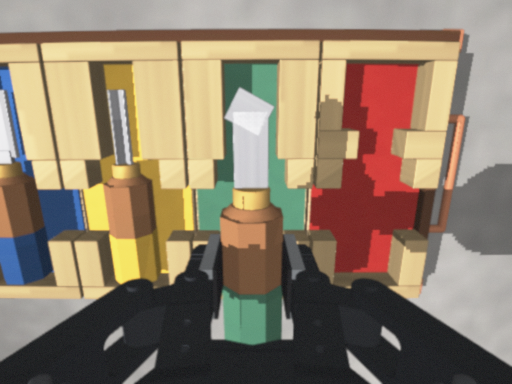

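Call:
{"method": "play_rows", "body": {
  "commands": [
    {"grip": 1,"x": 0,"y": 0,"z": 0.03,"rx": 0,"ry": 0,"rz": 0},
    {"grip": 1,"x": 0,"y": 0,"z": 0.02,"rx": 0,"ry": 0,"rz": 0},
    {"grip": 1,"x": 0,"y": 0,"z": 0.008,"rx": 0,"ry": 0,"rz": 0},
    {"grip": 1,"x": 0,"y": 0,"z": 0,"rx": 0,"ry": 0,"rz": 0},
    {"grip": 1,"x": 0,"y": 0,"z": 0.002,"rx": 0,"ry": 0,"rz": 0},
    {"grip": 1,"x": 0,"y": 0,"z": 0,"rx": 0,"ry": 0,"rz": 0}
  ]
}}

```text
time_s: 21.8
position: [0.4891, 0.1871, 0.0358]
tool_rot: [[1.0, 0.016, 0.001], [0.016, -1.0, 0.0], [0.001, -0.0, -1.0]]
ft_force: [0.2, 0.4, -0.7]
grip_width: 0.0267
```

Call:
{"method": "play_rows", "body": {
  "commands": [
    {"grip": 1,"x": 0,"y": 0,"z": 0.001,"rx": 0,"ry": 0,"rz": 0},
    {"grip": 1,"x": 0,"y": 0,"z": 0,"rx": 0,"ry": 0,"rz": 0}
  ]
}}

```text
time_s: 22.05
position: [0.4891, 0.1872, 0.0351]
tool_rot: [[1.0, 0.016, 0.001], [0.016, -1.0, 0.0], [0.001, -0.0, -1.0]]
ft_force: [-1.3, -0.4, 4.7]
grip_width: 0.0264
```

Call:
{"method": "play_rows", "body": {
  "commands": [
    {"grip": -0.2,"x": 0,"y": 0,"z": 0,"rx": 0,"ry": 0,"rz": 0},
    {"grip": -0.2,"x": 0,"y": 0,"z": 0,"rx": 0,"ry": 0,"rz": 0},
    {"grip": -0.2,"x": 0,"y": 0,"z": 0,"rx": 0,"ry": 0,"rz": 0},
    {"grip": -0.2,"x": 0,"y": 0,"z": -0.02,"rx": 0,"ry": 0,"rz": 0},
    {"grip": -0.2,"x": 0,"y": 0,"z": -0.03,"rx": 0,"ry": 0,"rz": 0},
    {"grip": -0.2,"x": 0,"y": 0,"z": -0.04,"rx": 0,"ry": 0,"rz": 0},
    {"grip": -0.2,"x": 0,"y": 0,"z": 0,"rx": 0,"ry": 0,"rz": 0}
  ]
}}

```text
time_s: 22.92
position: [0.49, 0.1874, 0.1268]
tool_rot: [[1.0, 0.016, 0.006], [0.016, -1.0, 0.001], [0.006, -0.001, -1.0]]
ft_force: [-0.4, -0.2, -1.2]
grip_width: 0.0512
```

```bash
python3 - <<'E'
from h import *
st(); im=shot("wrist","w12")
E
```

```text
t 22.925 p [0.49   0.1874 0.1268] yaw 0.91 zax [ 0.006  0.001 -1.   ] F [-0.37 -0.23 -1.2 ] w 0.0512 q [ 8.  26.1 89.1  0.  64.5 97.1]
```

View pics/w12.png

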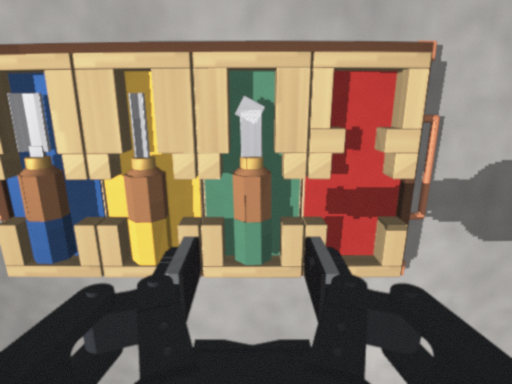

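Call:
{"method": "play_rows", "body": {
  "commands": [
    {"grip": -0.6,"x": 0.0175,"y": 0.046,"z": 0,"rx": 0,"ry": 0,"rz": 0},
    {"grip": -1,"x": 0.0175,"y": 0.046,"z": 0,"rx": 0,"ry": 0,"rz": 0},
    {"grip": -1,"x": 0.0175,"y": 0.046,"z": 0,"rx": 0,"ry": 0,"rz": 0},
    {"grip": -1,"x": 0.0175,"y": 0.046,"z": 0,"rx": 0,"ry": 0,"rz": 0},
    {"grip": -1,"x": 0.0175,"y": 0.046,"z": 0,"rx": 0,"ry": 0,"rz": 0},
    {"grip": -1,"x": 0.0185,"y": 0.046,"z": 0,"rx": 0,"ry": 0,"rz": 0},
    {"grip": -1,"x": 0,"y": 0,"z": 0.013,"rx": 0,"ry": 0,"rz": 0.183},
    {"grip": -1,"x": 0,"y": 0,"z": 0.02,"rx": 0,"ry": 0,"rz": 0.183},
    {"grip": -1,"x": 0,"y": 0,"z": 0,"rx": 0,"ry": 0,"rz": 0},
    {"grip": -1,"x": 0,"y": 0,"z": 0,"rx": 0,"ry": 0,"rz": 0}
  ]
}}

```text
time_s: 24.22
position: [0.5992, -0.0871, 0.0913]
tool_rot: [[0.941, -0.34, -0.0], [-0.34, -0.941, 0.0], [-0.0, -0.0, -1.0]]
ft_force: [0.2, 0.3, 0.5]
grip_width: 0.0854
```

```bash
python3 - <<'E'
from h import *
st(); im=shot("wrist","w13"); tool_pose(im,(.602,-.088))
E
```

```text
t 24.225 p [ 0.5992 -0.0871  0.0913] yaw -19.85 zax [-0.  0. -1.] F [0.18 0.28 0.54] w 0.0854 q [-19.5  35.5  77.6   0.   66.9  90.4]
n 4469 grip [ 0.6022 -0.0875] yaw -20.5 len h 0.0785 width 0.0258 tip-butt 0.1245 ztop 0.0293 yaw butt->tip -20.2 tip t 0.081
```

View pics/w13.png

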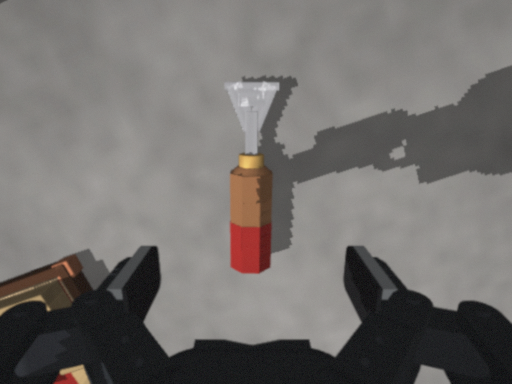

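Call:
{"method": "play_rows", "body": {
  "commands": [
    {"grip": -1,"x": 0.002,"y": 0,"z": 0.03,"rx": 0,"ry": 0,"rz": 0},
    {"grip": -1,"x": 0,"y": 0,"z": 0.03,"rx": 0,"ry": 0,"rz": 0},
    {"grip": -1,"x": 0,"y": 0,"z": 0.011,"rx": 0,"ry": 0,"rz": 0},
    {"grip": -1,"x": 0,"y": 0,"z": 0,"rx": 0,"ry": 0,"rz": 0},
    {"grip": 1,"x": 0,"y": 0,"z": 0,"rx": 0,"ry": 0,"rz": 0},
    {"grip": 1,"x": 0,"y": 0,"z": 0,"rx": 0,"ry": 0,"rz": 0},
    {"grip": 1,"x": 0,"y": 0,"z": 0,"rx": 0,"ry": 0,"rz": 0},
    {"grip": 1,"x": 0,"y": 0,"z": 0,"rx": 0,"ry": 0,"rz": 0},
    {"grip": 1,"x": 0,"y": 0,"z": 0,"rx": 0,"ry": 0,"rz": 0}
  ],
  "squeeze": 40
}}

```text
time_s: 25.4
position: [0.6013, -0.0879, 0.021]
tool_rot: [[0.939, -0.343, 0.001], [-0.343, -0.939, -0.0], [0.001, 0.0, -1.0]]
ft_force: [-1.1, -0.4, 5.0]
grip_width: 0.0268
```

Call:
{"method": "play_rows", "body": {
  "commands": [
    {"grip": 1,"x": 0,"y": 0,"z": -0.02,"rx": 0,"ry": 0,"rz": 0},
    {"grip": 1,"x": 0,"y": 0,"z": -0.04,"rx": 0,"ry": 0,"rz": 0},
    {"grip": 1,"x": 0,"y": 0,"z": -0.045,"rx": 0,"ry": 0,"rz": -0.183},
    {"grip": 1,"x": 0,"y": 0,"z": 0,"rx": 0,"ry": 0,"rz": -0.183},
    {"grip": 1,"x": -0.0265,"y": -0.049,"z": 0,"rx": 0,"ry": 0,"rz": 0},
    {"grip": 1,"x": -0.0265,"y": -0.049,"z": 0,"rx": 0,"ry": 0,"rz": 0},
    {"grip": 1,"x": -0.0265,"y": -0.049,"z": 0,"rx": 0,"ry": 0,"rz": 0},
    {"grip": 1,"x": -0.0265,"y": -0.049,"z": 0,"rx": 0,"ry": 0,"rz": 0},
    {"grip": 1,"x": 0,"y": 0,"z": 0.03,"rx": 0,"ry": 0,"rz": 0},
    {"grip": 1,"x": 0,"y": 0,"z": 0,"rx": 0,"ry": 0,"rz": 0},
    {"grip": 1,"x": 0,"y": 0,"z": 0,"rx": 0,"ry": 0,"rz": 0}
  ]
}}

```text
time_s: 26.78
position: [0.4926, 0.106, 0.0959]
tool_rot: [[1.0, 0.015, 0.001], [0.015, -1.0, -0.0], [0.001, 0.0, -1.0]]
ft_force: [0.0, -0.2, -1.1]
grip_width: 0.027
```

```bash
python3 - <<'E'
from h import *
st(); im=shot("wrist","w14")
E
```

```text
t 26.775 p [0.4926 0.106  0.0959] yaw 0.86 zax [ 0.001 -0.    -1.   ] F [ 0.03 -0.24 -1.13] w 0.027 q [-1.3 26.9 94.3 -0.  58.8 87.8]
```

View pics/w14.png

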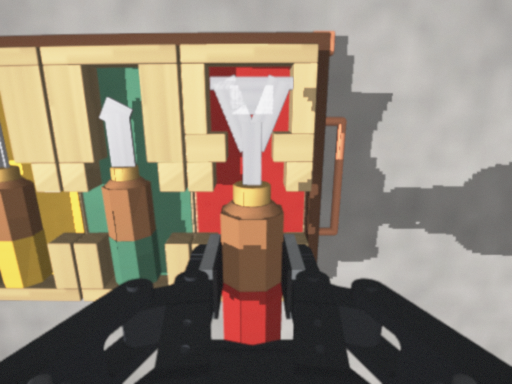

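Call:
{"method": "play_rows", "body": {
  "commands": [
    {"grip": 1,"x": -0.001,"y": -0.001,"z": 0.03,"rx": 0,"ry": 0,"rz": 0},
    {"grip": 1,"x": 0,"y": 0,"z": 0.02,"rx": 0,"ry": 0,"rz": 0},
    {"grip": 1,"x": 0,"y": 0,"z": 0.008,"rx": 0,"ry": 0,"rz": 0},
    {"grip": 1,"x": 0,"y": 0,"z": 0,"rx": 0,"ry": 0,"rz": 0},
    {"grip": 1,"x": 0,"y": 0,"z": 0.002,"rx": 0,"ry": 0,"rz": 0},
    {"grip": 1,"x": 0,"y": 0,"z": 0,"rx": 0,"ry": 0,"rz": 0}
  ]
}}

```text
time_s: 27.58
position: [0.4912, 0.1074, 0.0358]
tool_rot: [[1.0, 0.016, 0.001], [0.016, -1.0, -0.0], [0.001, 0.0, -1.0]]
ft_force: [0.4, 0.2, -0.7]
grip_width: 0.027
```

Call:
{"method": "play_rows", "body": {
  "commands": [
    {"grip": 1,"x": 0,"y": 0,"z": 0.001,"rx": 0,"ry": 0,"rz": 0},
    {"grip": 1,"x": 0,"y": 0,"z": 0,"rx": 0,"ry": 0,"rz": 0}
  ]
}}

```text
time_s: 27.82
position: [0.4912, 0.1075, 0.035]
tool_rot: [[1.0, 0.016, 0.001], [0.016, -1.0, -0.0], [0.001, 0.0, -1.0]]
ft_force: [-1.0, -0.1, 4.4]
grip_width: 0.0272
```

Call:
{"method": "play_rows", "body": {
  "commands": [
    {"grip": -0.2,"x": 0,"y": 0,"z": 0,"rx": 0,"ry": 0,"rz": 0},
    {"grip": -0.2,"x": 0,"y": 0,"z": 0,"rx": 0,"ry": 0,"rz": 0},
    {"grip": -0.2,"x": 0,"y": 0,"z": 0,"rx": 0,"ry": 0,"rz": 0},
    {"grip": -0.2,"x": 0,"y": 0,"z": -0.02,"rx": 0,"ry": 0,"rz": 0},
    {"grip": -0.2,"x": 0,"y": 0,"z": -0.03,"rx": 0,"ry": 0,"rz": 0},
    {"grip": -0.2,"x": 0,"y": 0,"z": -0.04,"rx": 0,"ry": 0,"rz": 0},
    {"grip": -0.2,"x": 0,"y": -0.03,"z": -0.04,"rx": 0,"ry": 0,"rz": 0},
    {"grip": -0.2,"x": 0,"y": -0.03,"z": -0.04,"rx": 0,"ry": 0,"rz": 0},
    {"grip": -0.2,"x": 0,"y": -0.03,"z": -0.04,"rx": 0,"ry": 0,"rz": 0},
    {"grip": -0.2,"x": 0,"y": -0.03,"z": 0,"rx": 0,"ry": 0,"rz": 0},
    {"grip": -0.2,"x": 0,"y": 0,"z": 0,"rx": 0,"ry": 0,"rz": 0}
  ]
}}

```text
time_s: 29.2
position: [0.4886, 0.2288, 0.2443]
tool_rot: [[1.0, 0.018, 0.0], [0.018, -1.0, 0.0], [0.0, -0.0, -1.0]]
ft_force: [0.5, -0.8, -0.5]
grip_width: 0.051
```

```bash
python3 - <<'E'
from h import *
st(); im=shot("wrist","w15")
c=np.array((0.5094,0.2275)); a=np.radians(0.95); R=np.array([[np.cos(a),np.sin(a)],[-np.sin(a),np.cos(a)]])
P=cloud(im); L=(P[...,:2]-c)@R.T; hsv=cv2.cvtColor(im["color"],cv2.COLOR_BGR2HSV)
for nm,yc in [("fish",-.12),("skew",-.04),("vt",.04),("gouge",.12)]:
  x=L[...,0]+.0205; y=L[...,1]-yc
  ok=(abs(y)<.022)&(P[...,2]>.037)&(P[...,2]<.05)&(x>-.06)&(x<.06)
  q=P[...,2][ok]
  print(nm,"handle x",np.percentile(x[ok],[1,99]).round(4),"y",np.percentile(y[ok],[2,98]).round(4),"z back/front",[round(float(np.percentile(P[...,2][ok&(x>lo)&(x<hi)],80)),4) for lo,hi in [(-.04,-.025),(.005,.02)]])
  b=(abs(y)<.03)&(x>.045)&(x<.09)&(hsv[...,1]<50)
  print("   blade x max",np.percentile(x[b],99).round(4),"y",np.percentile(y[b],[2,98]).round(4),"z",np.percentile(P[...,2][b],[10,90]).round(4))
shot("top","t2");shot("side","s2")
t=cv2.imread("pics/t2.png")
E
```

```text
t 29.2 p [0.4886 0.2288 0.2443] yaw 1.05 zax [ 0.  0. -1.] F [ 0.52 -0.85 -0.47] w 0.051 q [ 12.5  20.8  76.1   0.   83.1 101.5]
fish handle x [-0.0433  0.0291] y [-0.0106  0.0119] z back/front [0.0431, 0.0429]
   blade x max 0.0807 y [-0.015   0.0152] z [0.0292 0.0313]
skew handle x [-0.0458  0.029 ] y [-0.0112  0.0116] z back/front [0.0432, 0.0429]
   blade x max 0.0762 y [-0.0091  0.0107] z [0.015  0.0311]
vt handle x [-0.0462  0.0288] y [-0.0111  0.0114] z back/front [0.0432, 0.043]
   blade x max 0.0778 y [-0.0045  0.0055] z [0.0284 0.0319]
gouge handle x [-0.0455  0.0292] y [-0.0122  0.01  ] z back/front [0.0433, 0.043]
   blade x max 0.084 y [-0.0135  0.0203] z [0.0163 0.0324]
```

View pics/w15.png

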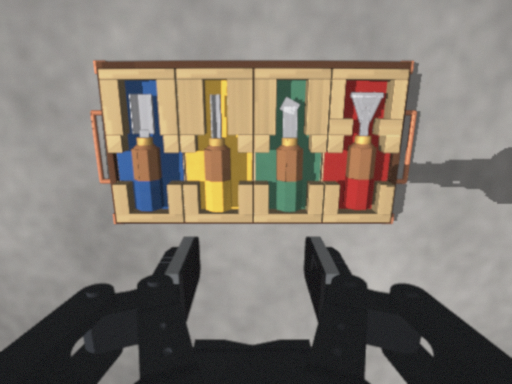

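View pics/s2.png

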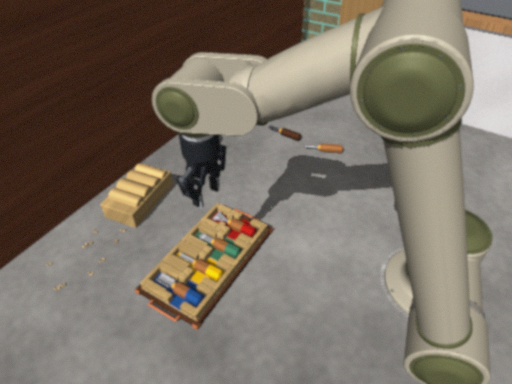

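```bash
python3 - <<'E'
from h import *
print(order.close_job())
E
```

```text
the job is handed in; nothing more can be done
None
```

I put all four palm tools (gouge, V-tool, skew, fishtail) back in their colour-matched recesses and handed the job in at about 29 s. I lowered each one until I felt light contact with the felt (4–6 N) before opening the gripper.

- **Fit:** In the last wrist picture every handle lies in the wide part and every blade in its slot. Handles are within about 1–2 mm of centre.
- **Flatness:** The handles are level front to back, with tops at about 43 mm. The text implies 42 mm, and the wrist camera read tool tops on the bench about 1.3 mm high as well.
- **Other tools:** The arm never went to the screwdriver or the rasp. In the last side picture they look to be where they started; I did not re-measure them.
- **Disagreement:** The trained networks' recess positions were up to about 15 mm off my depth measurements in one wrist view. I placed the tools by the depth fit of the tray, which the top and wrist cameras agreed on.
- **Failed measurements:**
  - The automatic pose check on the seated gouge gave no usable reading, because it picked up the tray. I judged the gouge from the picture and from the final tray measurement instead.
  - The V-tool's pose failed from the top camera, so I took it from two wrist views.
- **Refused call:** My first move call was rejected for missing keys. Nothing moved.

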